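Refit the cover of the RF filter box

TASK

Put the loose aluminium cover back on the grey filter box: set it down lightly on top of the two locating studs with its holes still clear of them to one side, then slide it gently along the lip until both holes drop over the studs and it lies flush on the rim. Then let go of it and push the latch fully home over its edge. Do not force the cover, and leave the other things where they are.

Things in the scene. Friction and masses are not known exactly. Their poses are not given: they have to be found in the camera images.
- box_rim (a point): Centre of the rim of the fixed grey filter box, 60 mm above the bench. The box is open at the top, 236 mm long (this frame's y) and 100 mm wide (x); its flat end sills (76 mm each) and 8 mm side walls are level with the rim. z points up. The lip is on its +x side, the latch on its -x side.
- lip_mid (a point): Middle of the top edge of the box's lip, on its inner face: a straight upstand along y, 4 mm thick, rising 16 mm above the rim, 45.5 mm from the centre line. A cover touching it with a long edge has its holes within about 1 mm of the studs' line, so it squares and guides the cover.
- stud_mid (a point): Nominal midpoint of the two stud tops. The steel studs, 8 mm diameter with tips rounded 1.5 mm, stand 6 mm above the end sills, 124 mm apart along y. Their rail is clamped in slots: as a pair they stand shifted by anything from -14 to +14 mm along y from this point (never along x). The shift is not measured and does not give under hand force.
- cover_grip (a point): Middle of the grip rib of the loose cover: an aluminium plate 90 mm (this frame's x) by 200 (y) by 5 thick, 0.22 to 0.37 kg, flat on the bench at first. The rib, 12 mm thick (y), 50 long (x), rises 36 above the plate; this point is over the plate's centre, 26 mm above its underside. Two 11.5 mm holes lie at x = 0, y = +62 and -62 mm. Same either way round; seated, its underside is on the rim.
- latch (a joint): Travel of the box's slide latch in m: about 0 is drawn back, 0.026 is fully home. It slides along +x of the box frame with some 2 N of friction and stays where it is left.
- latch_knob (a point): Centre of the latch's black knob, 12 mm (x) by 30 mm (y) by 26 mm tall, on the box's -x side on a flat steel tongue (32 wide, 5 thick); this point is 24.8 mm above the rim. Axes as the box's; pushed towards +x. The tongue's tip is 32 mm ahead of this point and its underside 6.8 mm above the rim: it clears a seated cover, but strikes one still riding on the studs.
- handset: Bystander: black hand-held radio lying on its back, 115 x 56 x 32 mm with a 100 mm stub aerial; origin under its centre.
- screwdriver: Bystander: screwdriver lying on the bench; origin under its centre.
- connector: Bystander: small upright brass connector, 22 mm across, 34 mm tall; origin under its centre.
- attenuator: Bystander: upright dark steel cylinder, 32 mm across, 59 mm tall; origin under its centre.
- mug: Bystander: white mug, 80 mm across, 92 mm tall; origin under its centre.
- mini_switch: Bystander: small white network switch, 100 x 160 x 28 mm; origin under its centre.
- filter_box: The grey filter box itself with all it carries (studs, lip, latch); origin on the bench under the middle of the rim, 60 mm below it, axes as for the rim. Its studs and sheet metal bend if the cover is pressed or pushed against them hard: keep well below 40 N.
There are look-alikes about, which are no part of the job. What is shaped like the part that bears cover_grip but blue or green is not meant.

How it is judged (in metres and radians):
On the way, in this order (a step that is already met when the one before it is completed fails the run):
1. the cover rests on top of the studs, its holes not yet over them (z of cover_grip in the frame of box_rim between 0.0305 and 0.034 m and x of cover_grip in the frame of box_rim between -0.02 and 0.02 m and y of cover_grip in the frame of box_rim between -0.05 and 0.05 m and contact force between cover and filter_box above 0.3 N), for 0.15 s.
2. the cover is seated flush over both studs with the latch still drawn back (z of cover_grip in the frame of box_rim between 0.023 and 0.028 m and x of cover_grip in the frame of box_rim between -0.005 and 0.005 m and y of cover_grip in the frame of box_rim between -0.018 and 0.018 m and angle between cover_grip's own z axis and vertical below 0.02 rad and angle between the y axis of cover_grip and the y axis of box_rim, either way round below 0.06 rad and value of joint latch below 0.008 m), for 0.2 s.
3. the latch is pushed home over the seated cover (z of cover_grip in the frame of box_rim between 0.023 and 0.028 m and x of cover_grip in the frame of box_rim between -0.005 and 0.005 m and y of cover_grip in the frame of box_rim between -0.018 and 0.018 m and angle between cover_grip's own z axis and vertical below 0.02 rad and angle between the y axis of cover_grip and the y axis of box_rim, either way round below 0.06 rad and value of joint latch above 0.022 m), for 0.2 s.
At the end, for the whole second after the job is handed in: The cover lies flush on the rim over both studs (within 2 mm in height, 0.02 rad of level, 5 mm of the box's centre line, 18 mm along the box and 0.06 rad of square) and the latch is pushed at least 22 of its 26 mm home (all of step 3); the robot touches nothing.
It fails at once if the cover is forced: more than 40 N between it and the box, its studs or latch (contact force between cover and filter_box above 40 N).
It fails at once if a bystander is moved more than 20 mm (distance of any of handset, screwdriver, connector, attenuator, mug, mini_switch from where it was at the start of the episode above 0.02 m).
It also fails if it takes over 72 s, if anything falls off the work surface, if the arm or the gripper's body presses on something with over 40 N, if the wrist force passes 120 N, or if a joint passes its speed limit or range.

ROBOT

A 6-joint arm with a two-finger parallel gripper is mounted at the origin on the work surface. World frame = base frame: x ahead of the robot, y to its left, z up, the work surface at z = 0. Lengths are in m, angles in degrees, forces in N, time in s.
With the tool pointing down it reaches from about 0.375 to 0.9 m from the base axis. Payload 3.1 kg.
Tool frame: the origin (TCP) lies at the centre of the arm's flange, where the gripper is bolted on; the fingertips stand 182 mm ahead of it and the grasp point (between the pads) lies bot.grip_point_offset ahead of it (bot.grip_point_offset is the distance from the TCP to the grasp point, in m); x points along the fingers, z is the direction in which the jaws open and shut, and the axes are right-handed (so a half turn about x gives the same grasp; the last joint's range is limited). The gripper opens to 87 mm and grips with 3 to 60 N. Pads are 19 mm wide; open, the fingers measure 117 mm over their backs; the gripper's body (75 mm by 190 mm) begins 51 mm behind the grasp point.
Start: joints at [63.226, 30.224, 82.088, -0, 67.689, -10.227], TCP at [0.178, 0.599, 0.405] pointing down, gripper open.
Joint ranges: [-176.69, 176.69], [-43.24, 126.21], [12.49, 139.97], [-82, 262], [0, 151.66], [-163.58, 163.58]. Speed limits (degrees/s): [159.86, 159.86, 180, 180, 180, 180].

INTERFACE

Orientations are given as a 3x3 rotation matrix whose columns are the frame's x, y, z axes.
In Python, from rig import bot gives the robot as it stands.
- The arm moves only by the tool step_arm, never from a script. Its argument "motion" is a list that holds one entry, the list of rows, each a list of 7 numbers: the turn, a rotation vector about the world's x, y, z in degrees, then the shift along the world's x, y, z in mm, then the finger opening in mm, from 0 to 87. A call has 1 to 12 rows; each row is the pose to reach, as a shift and turn from the pose commanded when the call began; what a row does not reach only later rows make up. A row lasts 1/12 s, in which the tool goes at most 41.7 mm and 7.16 degrees, less where a joint would pass 70% of its speed; a pose out of reach is approached as far as the arm can. A call with a gripper value outside its range is refused whole. The fingers move at their own pace and stop on an object; the grip force is fixed at half the most. Time passes only in rows, so rows that repeat a pose let the fingers close. It gives the time, the measured TCP pose, the force and the opening at its end, in the units of the state.
- bot.read_state(): the state, without advancing time (a new reading comes with each control period).
- bot.capture(name): name is "scene" or "top" or "wrist"; returns a dict with "frame" (400x640x3 uint8, red, green, blue), "range_z" (400x640 float32, m along the optical axis (not along the pixel's ray), 0 where there is no reading), "fx", "fy", "cx", "cy" (pixels), "cam_to_world" (4x4, takes a point from camera to world coordinates). Camera axes: x right, y down, z forward; pixel columns grow to the right and rows downward; lengths in m; the calibration is good to about 2 mm. A picture is of the moment at which its call begins.
- bot.hand_in(): hands the job in, once; it reports no verdict.
The state is a dict: "time_s": time; "joint_positions": joint angles; "qvel": joint speeds; "tau": joint torques, N m; "position": TCP position; "tcp_rot": TCP orientation; "force": force on the tool from outside, world axes, zero at the start; "moment": the same for the moment, N m; "opening": opening from 0.0 (shut) to 1.0 (fully open).
Only numpy, scipy, OpenCV 4.12 (cv2) and the standard library are available. Lean on these libraries where they do the work, as an engineer would, in place of code of your own. Each camera call takes 0.05 s, during which the arm holds its last target.

## Working session

There is one attempt and no reset: what is moved stays moved. The work goes in short steps, Python scripts to look and compute and a tool call to move; the robot and the scene stay as the last step left them, time stands still between calls to the robot, and variables do not carry over. Pictures are saved under pics/ and viewed, and the job is handed in when it is done.

Besides the shell and the picture viewer there is one more tool, called after "Call:" as a command line: name --argument value ..., lists and objects as JSON in quotes. step_arm: Moves the arm, as the interface text tells. Its arguments: {"type":"object","properties":{"motion":{"type":"array"}},"required":["motion"]}

```bash
ls; mkdir -p pics; python3 - <<'E'
from rig import bot
import cv2
print(bot.read_state(), bot.grip_point_offset)
for n in ("scene","top","wrist"):
    c=bot.capture(n); cv2.imwrite(f"pics/{n}0.png",c["frame"][:,:,::-1])
    print(n,c["fx"],c["fy"],c["cx"],c["cy"],c["cam_to_world"].round(4).tolist())
    import numpy as np; np.savez(f"{n}0.npz",**c)
E
```

```text
pics
{'time_s': 0.0, 'joint_positions': array([ 6.32263720e+01,  3.02784589e+01,  8.21569575e+01,  1.79145236e-03,
        6.76871939e+01, -1.02286570e+01]), 'qvel': array([ 0.08475379, -0.02456707, -0.02227713,  0.02528027,  0.0672291 ,
       -0.06369137]), 'tau': array([ 7.99815771e-04, -4.40042567e+01, -1.76592135e+01,  6.32665493e-02,
        5.81449619e-02, -1.65108199e-04]), 'position': array([0.17780519, 0.59881645, 0.40377347]), 'tcp_rot': array([[-9.89802055e-04, -9.58592927e-01,  2.84778196e-01],
       [-1.89750550e-03,  2.84779623e-01,  9.58591136e-01],
       [-9.99997710e-01,  4.08447283e-04, -2.10081080e-03]]), 'force': array([-0.15805799,  0.56373567, -0.27002037]), 'moment': array([-0.01033226,  0.01193083, -0.02449175]), 'opening': 1.0019835601474683} 0.1635
scene 411.4211914792553 411.4211914792553 314.8028805111227 200.26092053725515 [[0.5377, 0.7007, -0.469, 1.0695], [0.8431, -0.4513, 0.2924, -0.3814], [-0.0067, -0.5527, -0.8334, 1.037], [0.0, 0.0, 0.0, 1.0]]
top 452.5205856546282 452.5205856546282 318.15590775404917 189.95659186451581 [[-0.0163, -0.9889, 0.1478, 0.3458], [-0.9995, 0.0202, 0.0252, -0.0648], [-0.0279, -0.1473, -0.9887, 1.4375], [0.0, 0.0, 0.0, 1.0]]
wrist 344.42218881211625 344.42218881211625 318.4125137085586 197.7942929181859 [[0.2835, 0.9222, 0.2632, 0.1064], [0.959, -0.2721, -0.0797, 0.6208], [-0.0019, 0.2749, -0.9615, 0.3839], [0.0, 0.0, 0.0, 1.0]]
```

View pics/scene0.png

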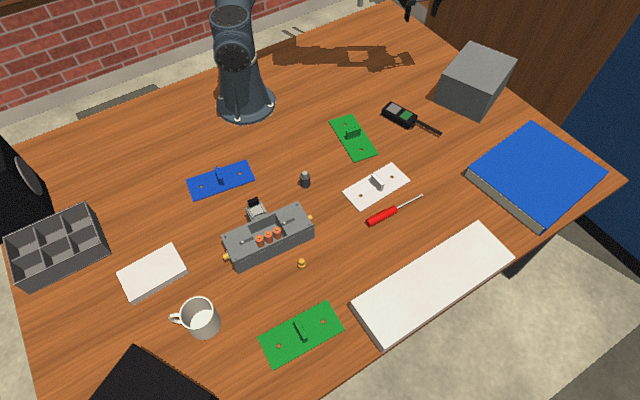

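View pics/top0.png

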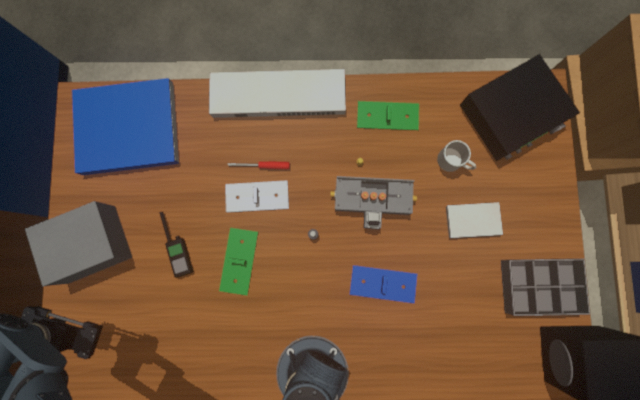

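View pics/wrist0.png

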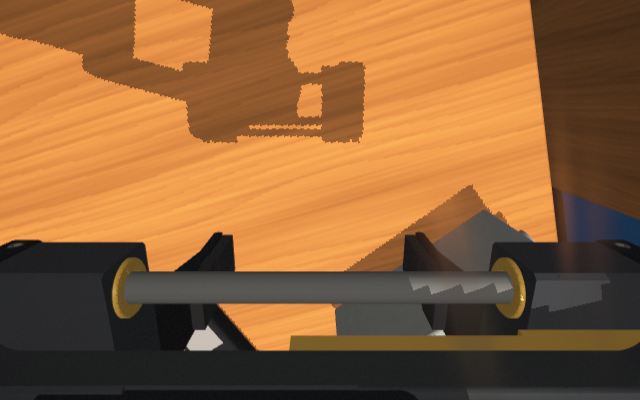

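The top view shows the white/aluminium cover at about (257,197), the grey box at (374,197) with its latch on the robot side (374,220), the connector at (360,161), the screwdriver at (260,165) and the attenuator at (313,235). I'll zoom in and measure.

```bash
cat > h.py <<'E'
import numpy as np, cv2
def cloud(c):
    d=c["range_z"]; v,u=np.mgrid[0:400,0:640]
    p=np.stack([(u-c["cx"])/c["fx"]*d,(v-c["cy"])/c["fy"]*d,d],-1)
    T=c["cam_to_world"]; w=p@T[:3,:3].T+T[:3,3]; w[d==0]=np.nan; return w
def ray(c,u,v,z):
    T=c["cam_to_world"]; r=T[:3,:3]@np.array([(u-c["cx"])/c["fx"],(v-c["cy"])/c["fy"],1]); o=T[:3,3]
    return o+r*(z-o[2])/r[2]
def proj(c,p):
    T=c["cam_to_world"]; q=T[:3,:3].T@(np.array(p)-T[:3,3]); return c["fx"]*q[0]/q[2]+c["cx"],c["fy"]*q[1]/q[2]+c["cy"]
E
python3 - <<'E'
from h import *
t=np.load("top0.npz"); s=np.load("scene0.npz")
a=cv2.resize(t["frame"][120:270,215:425,::-1],None,fx=3.8,fy=3.8,interpolation=cv2.INTER_CUBIC)
cv2.imwrite("pics/topz.png",a)
a=cv2.resize(s["frame"][150:290,200:420,::-1],None,fx=3.6,fy=3.6,interpolation=cv2.INTER_CUBIC)
cv2.imwrite("pics/scenez.png",a)
for n,c in(("top",t),("scene",s)):
    w=cloud(c); fr=c["frame"].astype(int)
    mx=fr.max(-1);mn=fr.min(-1)
    print(n,"bench z",np.nanmedian(w[...,2]))
    lo=((w[...,0]>.3)&(w[...,0]<.55)&(w[...,1]>.05)&(w[...,1]<.25)&(mx-mn<40)&(mn>120))
    if n=="top":
        m=lo
    for nm,(x0,x1,y0,y1,z0,z1) in {"coverplate":(.25,.6,.02,.3,.002,.012),"rib":(.25,.6,.02,.3,.03,.05),"box":(.3,.6,-.4,-.03,.052,.066),"knob":(.25,.6,-.4,-.03,.075,.11)}.items():
        mm=(w[...,0]>x0)&(w[...,0]<x1)&(w[...,1]>y0)&(w[...,1]<y1)&(w[...,2]>z0)&(w[...,2]<z1)
        if "cover" in nm: mm&=(mx-mn<50)&(mn>100)
        P=w[mm]
        if len(P)<5: print(nm,len(P));continue
        r=cv2.minAreaRect(P[:,:2].astype(np.float32)*1000)
        print(nm,len(P),P.min(0).round(3),P.max(0).round(3),r, np.median(P[:,2]).round(4))
E
```

```text
top bench z -0.00033083906171982314
coverplate 1359 [0.497 0.068 0.002] [0.595 0.272 0.012] ((544.8480224609375, 170.65513610839844), (92.93841552734375, 203.427490234375), 2.35585618019104) 0.0055
rib 139 [0.333 0.162 0.03 ] [0.572 0.248 0.049] ((454.47576904296875, 201.41864013671875), (48.93715286254883, 243.60472106933594), 78.56028747558594) 0.0407
box 1757 [ 0.435 -0.321  0.052] [ 0.589 -0.08   0.066] ((509.104736328125, -199.197998046875), (236.36117553710938, 146.0618896484375), 85.73346710205078) 0.0599
knob 145 [ 0.437 -0.318  0.075] [ 0.591 -0.091  0.106] ((510.37042236328125, -199.68356323242188), (227.29811096191406, 149.5502166748047), 86.01301574707031) 0.0782
scene bench z -0.0008297368701835062
coverplate 1203 [0.497 0.065 0.002] [0.593 0.268 0.012] ((545.3521118164062, 167.14041137695312), (91.8899154663086, 200.87948608398438), 1.9979994297027588) 0.0046
rib 146 [0.332 0.16  0.03 ] [0.57  0.25  0.046] ((451.59478759765625, 200.61412048339844), (49.64506530761719, 248.5076904296875), 77.92044067382812) 0.0382
box 2001 [ 0.431 -0.323  0.052] [ 0.593 -0.082  0.066] ((509.12286376953125, -199.9677276611328), (236.40347290039062, 153.1688995361328), 85.71085357666016) 0.0596
knob 186 [ 0.439 -0.322  0.075] [ 0.593 -0.088  0.102] ((512.1197509765625, -199.88458251953125), (235.093505859375, 145.7583770751953), 85.53274536132812) 0.0784
```

View pics/topz.png

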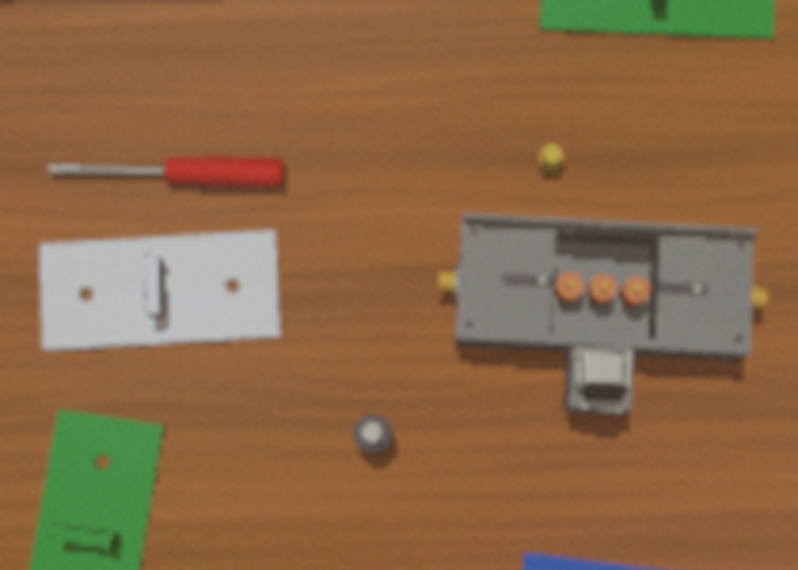

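View pics/scenez.png

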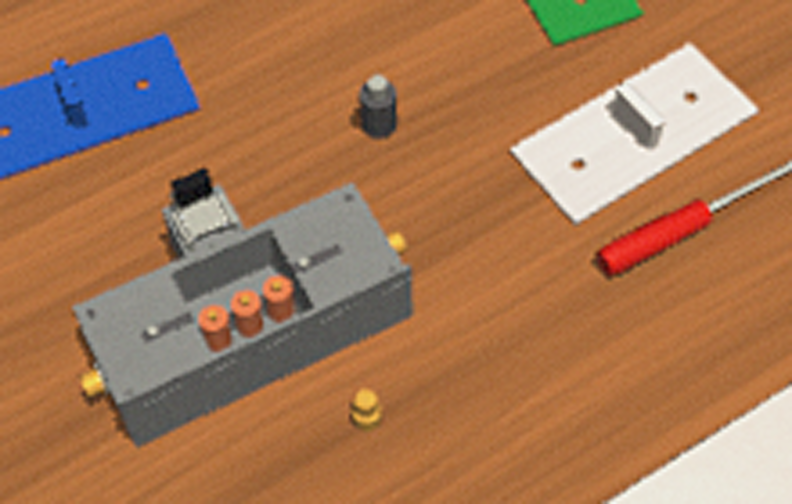

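```bash
python3 - <<'E'
from h import *
for n in("top","scene"):
    c=np.load(n+"0.npz"); w=cloud(c); fr=c["frame"].astype(int); mx=fr.max(-1);mn=fr.min(-1)
    def sel(x0,x1,y0,y1,z0,z1): return (w[...,0]>x0)&(w[...,0]<x1)&(w[...,1]>y0)&(w[...,1]<y1)&(w[...,2]>z0)&(w[...,2]<z1)
    def R(nm,P):
        r=cv2.minAreaRect(P[:,:2].astype(np.float32)*1000); print(n,nm,len(P),[round(x,1) for x in(*r[0],*r[1],r[2])],P[:,2].mean().round(4),P.mean(0).round(4))
    R("rib",w[sel(.5,.6,.1,.25,.034,.05)])
    # plate via image mask and ray onto z=.005
    m=((mx-mn<50)&(mn>110)&sel(.45,.65,.04,.3,-.005,.05)).astype(np.uint8)
    cnt=max(cv2.findContours(m,cv2.RETR_EXTERNAL,cv2.CHAIN_APPROX_NONE)[0],key=cv2.contourArea)[:,0]
    R("plate-ray",np.array([ray(c,u,v,.005) for u,v in cnt]))
    # holes
    red=((mx-mn>50)&sel(.51,.58,.08,.26,-.01,.02)&(cv2.erode(cv2.fillConvexPoly(np.zeros((400,640),np.uint8),cv2.convexHull(cnt),1),np.ones((5,5)))>0)).astype(np.uint8)
    k,l,st,ce=cv2.connectedComponentsWithStats(red)
    for i in range(1,k):
        if st[i,4]>3: print(" hole",st[i,4],ray(c,*ce[i],.004).round(4))
    mm=sel(.46,.6,-.34,-.06,.054,.064); P=w[mm]; R("boxtop",P)
    lip=sel(.52,.65,-.34,-.06,.066,.085)
    P=w[lip]; 
    if len(P)>5: R("lip",P); print(np.polyfit(P[:,1],P[:,0],1))
    kn=sel(.40,.5,-.25,-.15,.075,.12); R("knobreg",w[kn]); print(np.percentile(w[kn][:,2],[5,50,95]))
E
```

```text
top rib 67 [546.4, 168.9, 50.2, 12.6, 1.3] 0.0407 [0.5464 0.1683 0.0407]
top plate-ray 178 [545.2, 170.4, 93.3, 203.0, 2.3] 0.005 [0.5451 0.1701 0.005 ]
top boxtop 1561 [521.2, -200.2, 236.4, 121.6, 85.8] 0.0597 [ 0.531  -0.2012  0.0597]
top lip 161 [556.0, -204.8, 234.1, 67.1, 88.9] 0.0738 [ 0.5789 -0.205   0.0738]
[0.06734789 0.59273133]
top knobreg 71 [457.5, -193.9, 30.8, 42.4, 87.7] 0.0904 [ 0.4516 -0.1938  0.0904]
[0.07528724 0.09508729 0.10207736]
scene rib 63 [543.9, 167.0, 52.9, 13.7, 0.8] 0.0393 [0.5464 0.1667 0.0393]
scene plate-ray 141 [545.7, 168.0, 91.2, 201.4, 2.2] 0.005 [0.5461 0.1659 0.005 ]
 hole 6 [0.5433 0.229  0.004 ]
 hole 6 [0.5478 0.1056 0.004 ]
scene boxtop 1868 [522.6, -201.0, 236.4, 125.9, 85.5] 0.0595 [ 0.5283 -0.2061  0.0595]
scene lip 281 [559.3, -203.5, 235.1, 51.7, 85.2] 0.073 [ 0.5805 -0.2094  0.073 ]
[0.07762501 0.59674569]
scene knobreg 89 [457.9, -197.4, 29.6, 37.5, 84.1] 0.0907 [ 0.4503 -0.1967  0.0907]
[0.0772931  0.0934154  0.10061439]
```

```bash
python3 - <<'E'
from h import *
t=np.load("top0.npz"); s=np.load("scene0.npz")
cv2.imwrite("pics/topz2.png",cv2.resize(t["frame"][170:240,325:425,::-1],None,fx=8,fy=8,interpolation=cv2.INTER_CUBIC))
cv2.imwrite("pics/scenez2.png",cv2.resize(s["frame"][190:275,215:325,::-1],None,fx=7,fy=7,interpolation=cv2.INTER_CUBIC))
E
```

```text
(no output)
```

View pics/topz2.png

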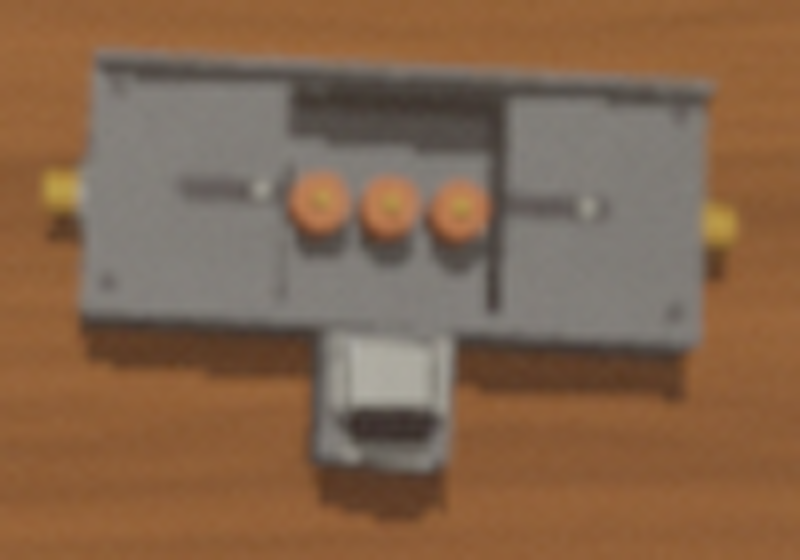

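View pics/scenez2.png

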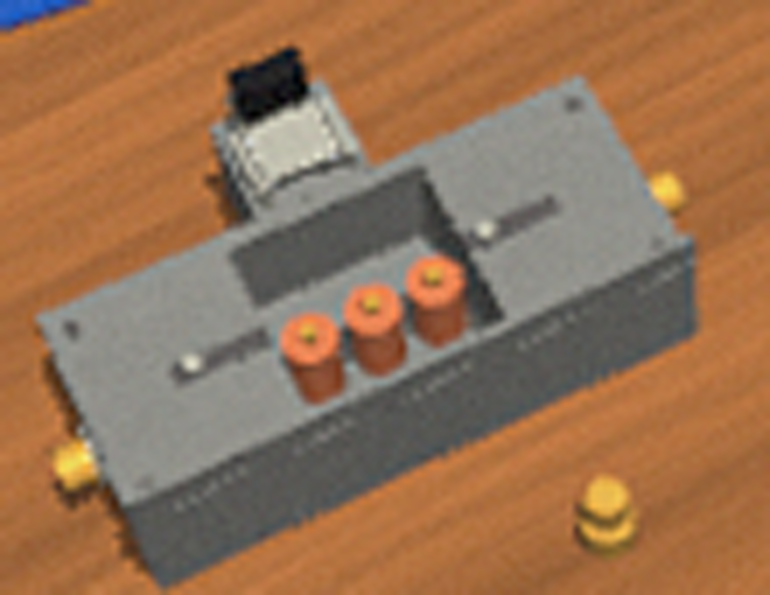

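```bash
python3 - <<'E'
from h import *
t=np.load("top0.npz"); s=np.load("scene0.npz")
T=lambda u,v,z: ray(t,325+(u-3.5)/8,170+(v-3.5)/8,z)
S=lambda u,v,z: ray(s,215+(u-3)/7,190+(v-3)/7,z)
print("top studs",T(261,188,.066).round(4),T(589,207,.066).round(4))
print("scene studs",S(486,230,.066).round(4),S(192,363,.066).round(4))
print("top -x corners",T(82,316,.06).round(4),T(702,343,.06).round(4)," lip outer",T(98,55,.076).round(4),T(713,82,.076).round(4))
print("scene: -x corners",S(37,317,.06).round(4),S(418,165,.06).round(4),"lip outer",S(135,502,.076).round(4),S(692,240,.076).round(4))
print("slots top",T(180,187,.06).round(4),T(272,190,.06).round(4),T(508,204,.06).round(4),T(606,208,.06).round(4))
E
```

```text
top studs [ 0.5388 -0.149   0.066 ] [ 0.529  -0.2733  0.066 ]
scene studs [ 0.5388 -0.1507  0.066 ] [ 0.529  -0.2741  0.066 ]
top -x corners [ 0.4917 -0.0797  0.06  ] [ 0.4768 -0.3147  0.06  ]  lip outer [ 0.5899 -0.0878  0.076 ] [ 0.5745 -0.3206  0.076 ]
scene: -x corners [ 0.4753 -0.3148  0.06  ] [ 0.4948 -0.157   0.06  ] lip outer [ 0.5744 -0.3187  0.076 ] [ 0.5911 -0.0884  0.076 ]
slots top [ 0.5407 -0.1183  0.06  ] [ 0.5388 -0.1535  0.06  ] [ 0.5316 -0.2434  0.06  ] [ 0.5293 -0.2807  0.06  ]
```

Measured so far:
- **Cover:** centre about (0.5455, 0.1685), yaw +2.2°.
- **Box:** centre about (0.5335, -0.2005), yaw about -4.1°.
- **Studs:** both views put the pair about -11 mm along y.

I'll move above the cover now.

Call:
step_arm --motion '[[[0, 0, 18.7, 368, -430, -105, 60], [0, 0, 18.7, 368, -430, -105, 60], [0, 0, 18.7, 368, -430, -105, 60], [0, 0, 18.7, 368, -430, -105, 60], [0, 0, 18.7, 368, -430, -105, 60], [0, 0, 18.7, 368, -430, -105, 60], [0, 0, 18.7, 368, -430, -105, 60], [0, 0, 18.7, 368, -430, -105, 60], [0, 0, 18.7, 368, -430, -105, 60], [0, 0, 18.7, 368, -430, -105, 60], [0, 0, 18.7, 368, -430, -105, 60], [0, 0, 18.7, 368, -430, -105, 60]]]'

```text
time_s: 1.15
position: [0.4967, 0.2261, 0.3136]
tcp_rot: [[-0.0, -0.999, -0.037], [0.0, -0.037, 0.999], [-1.0, 0.0, 0.0]]
force: [0.6, 0.5, 0.4]
opening: 0.69
```

Call:
step_arm --motion '[[[0, 0, 0, 48.5, -57.5, -14, 50], [0, 0, 0, 48.5, -57.5, -14, 50], [0, 0, 0, 48.5, -57.5, -14, 50], [0, 0, 0, 48.5, -57.5, -14, 50], [0, 0, 0, 48.5, -57.5, -14, 50]]]'

```text
time_s: 1.57
position: [0.5437, 0.1703, 0.2997]
tcp_rot: [[-0.002, -0.999, -0.037], [0.0, -0.037, 0.999], [-1.0, 0.002, 0.0]]
force: [0.0, 0.1, -0.2]
opening: 0.583
```

```bash
python3 - <<'E'
from h import *
from rig import bot
s=bot.read_state(); print(s["position"],s["force"],s["joint_positions"])
c=bot.capture("wrist"); np.savez("w1.npz",**c); cv2.imwrite("pics/w1.png",c["frame"][:,:,::-1])
E
```

```text
[0.54369229 0.17032006 0.29967399] [ 0.04086716  0.10952414 -0.24773155] [ 6.15438567e+00  3.41681988e+01  9.54759604e+01  3.03511448e-02
  5.04656897e+01 -8.59720289e+01]
```

View pics/w1.png

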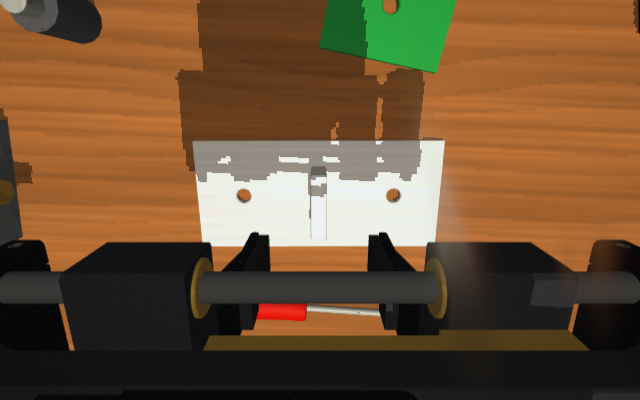

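The wrist view shows the rib top at about (318,172–240) and the holes at (244,195) and (393,195). I'll refine the position from these.

```bash
python3 - <<'E'
from h import *
c=np.load("w1.npz")
a=ray(c,244,195.5,.0045);b=ray(c,393.5,195.5,.0045)
print("holes",a.round(4),b.round(4),((a+b)/2).round(4),np.linalg.norm(a-b),np.degrees(np.arctan2(-(b-a)[0],(b-a)[1])))
for z in(.041,): print([ray(c,u,v,z).round(4) for u,v in((310.5,240),(327,240),(310.5,168),(327,168))])
E
```

```text
holes [0.5478 0.1093 0.0045] [0.5431 0.2333 0.0045] [0.5454 0.1713 0.0045] 0.12403473827345289 2.1850417644968503
[array([0.57  , 0.1661, 0.041 ]), array([0.5696, 0.1784, 0.041 ]), array([0.5155, 0.1643, 0.041 ]), array([0.515 , 0.1759, 0.041 ])]
```

Call:
step_arm --motion '[[[0, 0, 0, 0, 1.5, -40, 50], [0, 0, 0, 0, 1.5, -75, 50], [0, 0, 0, 0, 1.5, -95, 50], [0, 0, 0, 0, 1.5, -103, 50], [0, 0, 0, 0, 1.5, -108, 50], [0, 0, 0, 0, 1.5, -108, 50], [0, 0, 0, 0, 1.5, -108, 50]]]'

```text
time_s: 2.2
position: [0.5445, 0.1725, 0.1932]
tcp_rot: [[0.002, -0.999, -0.039], [0.0, -0.039, 0.999], [-1.0, -0.002, 0.0]]
force: [0.1, 0.0, 0.1]
opening: 0.576
```

```bash
python3 - <<'E'
from h import *
from rig import bot
s=bot.read_state(); print(s["position"],s["force"],s["opening"])
c=bot.capture("wrist"); cv2.imwrite("pics/w2.png",c["frame"][:,:,::-1])
c=bot.capture("scene"); cv2.imwrite("pics/s2.png",cv2.resize(c["frame"][110:240,300:460,::-1],None,fx=4,fy=4))
E
```

```text
[0.54448428 0.17252567 0.19319172] [0.10119077 0.04019983 0.13375761] 0.5761121573550813
```

View pics/w2.png

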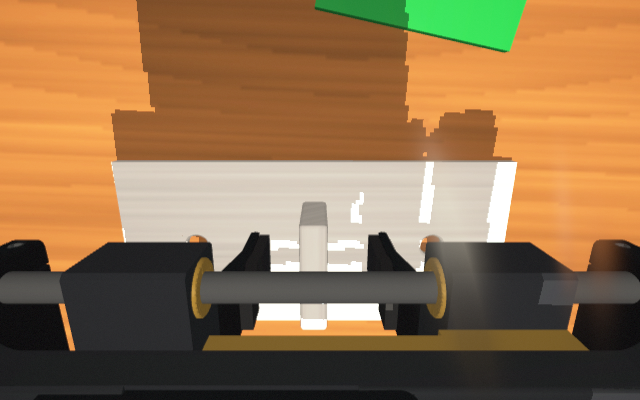

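View pics/s2.png

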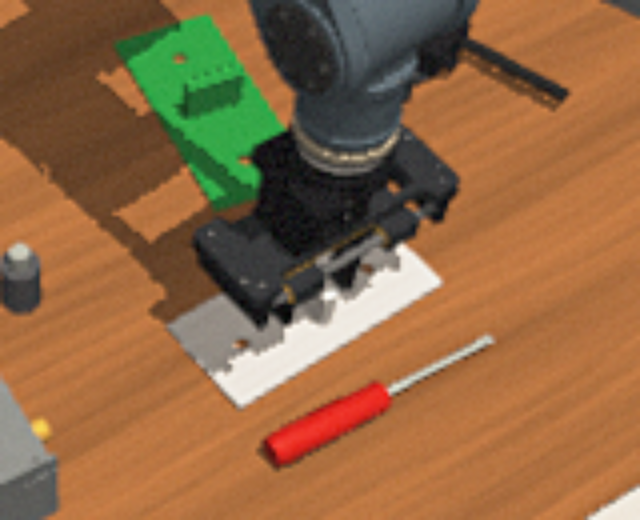

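The fingers straddle the rib cleanly, with the rib at (313,265) between the pads. Closing now, then a small lift.

Call:
step_arm --motion '[[[0, 0, 0, 0, 0, -1.5, 30], [0, 0, 0, 0, 0, -1.5, 16], [0, 0, 0, 0, 0, -1.5, 8], [0, 0, 0, 0, 0, -1.5, 6], [0, 0, 0, 0, 0, -1.5, 6], [0, 0, 0, 0, 0, -1.5, 6], [0, 0, 0, 0, 0, -1.5, 6], [0, 0, 0, 0, 0, -1.5, 6], [0, 0, 0, 0, 0, -1.5, 6], [0, 0, 0, 0, 0, -1.5, 6]]]'

```text
time_s: 3.13
position: [0.5443, 0.1716, 0.1906]
tcp_rot: [[-0.0, -0.999, -0.038], [-0.0, -0.038, 0.999], [-1.0, 0.0, -0.0]]
force: [0.6, -2.3, 0.5]
opening: 0.135
```

Call:
step_arm --motion '[[[0, 0, 0, 0, 0, 10, 6], [0, 0, 0, 0, 0, 30, 6], [0, 0, 0, 0, 0, 60, 6], [0, 0, 0, 0, 0, 95, 6], [0, 0, 0, 0, 0, 120, 6], [0, 0, 0, 0, 0, 120, 6], [0, 0, 0, 0, 0, 120, 6], [0, 0, 0, 0, 0, 120, 6]]]'

```text
time_s: 3.8
position: [0.5433, 0.1719, 0.3097]
tcp_rot: [[-0.003, -0.999, -0.038], [-0.0, -0.038, 0.999], [-1.0, 0.003, 0.0]]
force: [-1.1, -0.1, -3.9]
opening: 0.136
```

```bash
python3 - <<'E'
from h import *
from rig import bot
s=bot.read_state(); print(s["position"],s["tcp_rot"],s["force"],s["moment"],s["opening"])
c=bot.capture("top"); w=cloud(c); np.savez("t3.npz",**c)
c2=bot.capture("scene");np.savez("s3.npz",**c2)
cv2.imwrite("pics/t3.png",np.hstack([cv2.resize(x["frame"][a:a+130,b:b+160,::-1],None,fx=2.5,fy=2.5) for x,a,b in((c,130,180),(c2,90,300))]))
E
```

```text
[0.54326427 0.17188547 0.30970834] [[-2.67345818e-03 -9.99290084e-01 -3.75789858e-02]
 [-5.55332121e-05 -3.75789717e-02  9.99293659e-01]
 [-9.99996425e-01  2.67365669e-03  4.49720209e-05]] [-1.063343   -0.14838658 -3.85744425] [-0.03140868  0.01719329  0.00220633] 0.13634541043473714
```

View pics/t3.png

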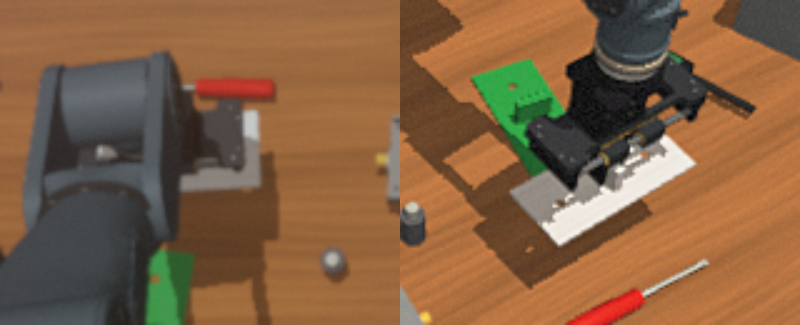

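The cover is held level; the wrist reads about 3.5 N, which fits its weight. Now carrying it over the box.

Call:
step_arm --motion '[[[0, 0, -2, -4, -35, 0, 6], [0, 0, -4, -6, -75, 0, 6], [0, 0, -6.3, -8, -115, 0, 6], [0, 0, -6.3, -10, -155, 0, 6], [0, 0, -6.3, -10, -195, 0, 6], [0, 0, -6.3, -11, -235, 0, 6], [0, 0, -6.3, -12, -275, 0, 6], [0, 0, -6.3, -13, -310, 0, 6], [0, 0, -6.3, -13.6, -340, 0, 6], [0, 0, -6.3, -13.6, -358, 0, 6], [0, 0, -6.3, -13.6, -364.4, 0, 6], [0, 0, -6.3, -13.6, -364.4, 0, 6]]]'

```text
time_s: 4.9
position: [0.5303, -0.1941, 0.3091]
tcp_rot: [[-0.002, -0.997, 0.075], [0.001, 0.075, 0.997], [-1.0, 0.002, 0.001]]
force: [0.3, -0.9, -3.4]
opening: 0.138
```

Call:
step_arm --motion '[[[0, 0, 0, 0, 0, -10, 6], [0, 0, 0, 0, 0, -20, 6], [0, 0, 0, 0, 0, -20, 6], [0, 0, 0, 0, 0, -20, 6], [0, 0, 0, 0, 0, -20, 6]]]'

```text
time_s: 5.32
position: [0.5307, -0.1915, 0.2902]
tcp_rot: [[-0.001, -0.997, 0.071], [0.001, 0.071, 0.997], [-1.0, 0.001, 0.001]]
force: [0.3, -0.1, -3.2]
opening: 0.139
```

```bash
python3 - <<'E'
from h import *
from rig import bot
s=bot.read_state(); print(s["position"],s["tcp_rot"].round(4),s["force"],s["joint_positions"])
c=bot.capture("top"); np.savez("t4.npz",**c)
c2=bot.capture("scene");np.savez("s4.npz",**c2)
cv2.imwrite("pics/t4.png",np.hstack([cv2.resize(x["frame"][a:a+130,b:b+130,::-1],None,fx=3,fy=3) for x,a,b in((c,130,310),(c2,160,200))]))
c2=bot.capture("wrist");np.savez("w4.npz",**c2); cv2.imwrite("pics/w4.png",c2["frame"][:,:,::-1])
E
```

```text
[ 0.53069113 -0.19145346  0.29017373] [[-9.000e-04 -9.975e-01  7.080e-02]
 [ 6.000e-04  7.080e-02  9.975e-01]
 [-1.000e+00  9.000e-04  6.000e-04]] [ 0.26831079 -0.12573211 -3.18328853] [-3.11853810e+01  3.46706464e+01  9.66593475e+01  5.41916829e-03
  4.87312495e+01 -1.17129936e+02]
```

View pics/t4.png

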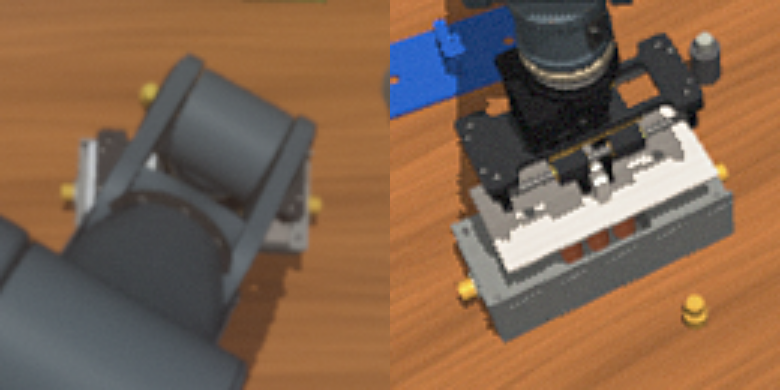

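View pics/w4.png

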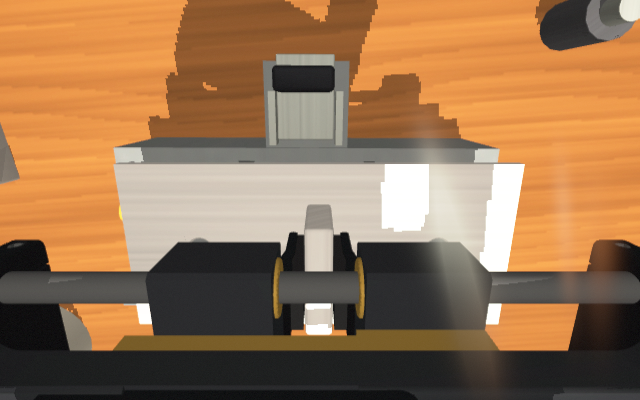

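The wrist view shows the box's -x corners at about (113,148) and (499,148), the cover's -x corners at (115,163) and (523,163), and the latch knob at (303,78). I'll work out the cover-to-box offset from these.

```bash
python3 - <<'E'
from h import *
c=np.load("w4.npz"); s=np.load("s4.npz")
cv2.imwrite("pics/w4z.png",cv2.resize(c["frame"][125:185,90:540,::-1],None,fx=1.75,fy=6))
cv2.imwrite("pics/s4z.png",cv2.resize(s["frame"][190:280,215:325,::-1],None,fx=7,fy=6.6))
b1,b2=ray(c,113,148,.06),ray(c,499,149,.06); c1,c2=ray(c,115,163,.1046),ray(c,524,163,.1046)
print(b1,b2,c1,c2)
d=(b2-b1);d/=np.linalg.norm(d); print(np.degrees(np.arctan2(-d[0],d[1])), np.linalg.norm(b2-b1),np.linalg.norm(c2-c1))
m=(c1+c2)/2-(b1+b2)/2; print("y rel",m@d,"x rel edge",m@np.array([d[1],-d[0],0]))
k=[ray(c,u,v,.0978) for u,v in((273,66),(334,66),(273,91),(334,91))]; print(np.array(k).round(4))
E
```

```text
[ 0.47649209 -0.31347259  0.06      ] [ 0.4936084  -0.07799014  0.06      ] [ 0.47955427 -0.28725099  0.1046    ] [ 0.49350199 -0.08818079  0.1046    ]
-4.157297612633943 0.2361036872017933 0.1995582286498847
y rel 0.008101523711565918 x rel edge 0.0008929146507113495
[[ 0.4402 -0.2064  0.0978]
 [ 0.4422 -0.1778  0.0978]
 [ 0.4513 -0.2076  0.0978]
 [ 0.4534 -0.1784  0.0978]]
```

View pics/w4z.png

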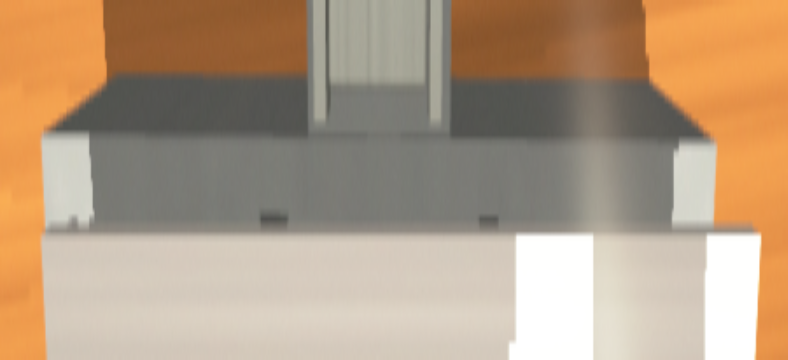

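View pics/s4z.png

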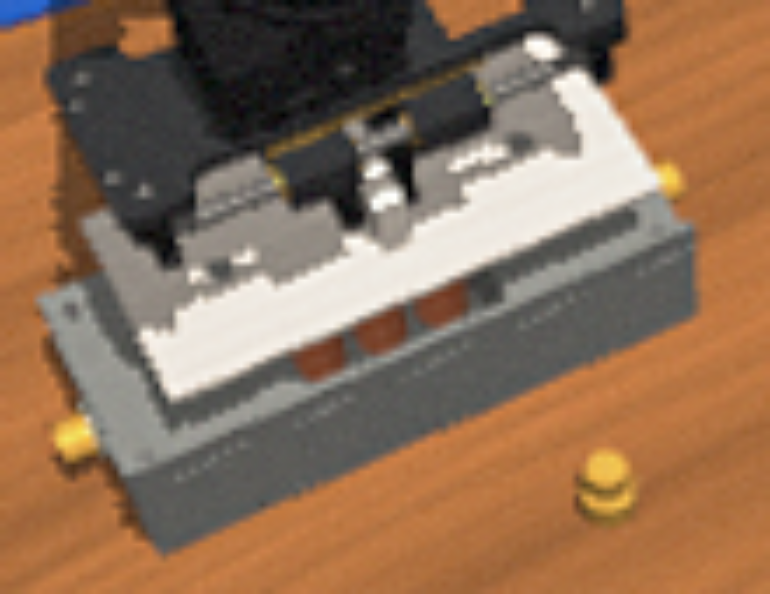

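Call:
step_arm --motion '[[[0, 0, 0, 1, 0, -10, 6], [0, 0, 0, 1, 0, -20, 6], [0, 0, 0, 1, 0, -27, 6], [0, 0, 0, 1, 0, -29, 6], [0, 0, 0, 1, 0, -30, 6], [0, 0, 0, 1, 0, -30, 6], [0, 0, 0, 1, 0, -30, 6]]]'

```text
time_s: 6.05
position: [0.5317, -0.1927, 0.2606]
tcp_rot: [[0.0, -0.997, 0.072], [-0.0, 0.072, 0.997], [-1.0, -0.0, -0.0]]
force: [-0.6, 0.1, -2.6]
opening: 0.135
```

Call:
step_arm --motion '[[[0, 0, 0, 0, 0, -0.5, 6], [0, 0, 0, 0, 0, -1, 6], [0, 0, 0, 0, 0, -1, 6]]]'

```text
time_s: 6.3
position: [0.5317, -0.1926, 0.2598]
tcp_rot: [[0.0, -0.997, 0.072], [-0.0, 0.072, 0.997], [-1.0, -0.0, -0.0]]
force: [-0.8, 0.5, -4.0]
opening: 0.137
```

Expected stud contact is at TCP z of about 0.2566. Going down 1 mm at a time.

Call:
step_arm --motion '[[[0, 0, 0, 0, 0, -0.5, 6], [0, 0, 0, 0, 0, -1, 6], [0, 0, 0, 0, 0, -1.5, 6], [0, 0, 0, 0, 0, -1.5, 6]]]'

```text
time_s: 6.63
position: [0.5316, -0.1925, 0.258]
tcp_rot: [[-0.0, -0.997, 0.072], [0.0, 0.072, 0.997], [-1.0, 0.0, 0.0]]
force: [0.6, -0.9, -3.4]
opening: 0.134
```

Call:
step_arm --motion '[[[0, 0, 0, 0, 0, -0.5, 6], [0, 0, 0, 0, 0, -1, 6], [0, 0, 0, 0, 0, -1, 6]]]'

```text
time_s: 6.88
position: [0.5316, -0.1926, 0.257]
tcp_rot: [[-0.0, -0.997, 0.072], [0.0, 0.072, 0.997], [-1.0, 0.0, 0.0]]
force: [0.3, -0.6, -3.5]
opening: 0.137
```

Call:
step_arm --motion '[[[0, 0, 0, 0, 0, -0.3, 6], [0, 0, 0, 0, 0, -0.6, 6], [0, 0, 0, 0, 0, -0.6, 6]]]'

```text
time_s: 7.13
position: [0.5316, -0.1925, 0.2566]
tcp_rot: [[0.0, -0.997, 0.072], [-0.0, 0.072, 0.997], [-1.0, -0.0, -0.0]]
force: [-0.6, -0.2, -2.6]
opening: 0.139
```

Call:
step_arm --motion '[[[0, 0, 0, 0, 0, -0.3, 6], [0, 0, 0, 0, 0, -0.6, 6], [0, 0, 0, 0, 0, -0.6, 6]]]'

```text
time_s: 7.38
position: [0.5316, -0.1925, 0.2565]
tcp_rot: [[0.0, -0.997, 0.072], [-0.0, 0.072, 0.997], [-1.0, -0.0, -0.0]]
force: [-1.9, 1.2, 3.0]
opening: 0.134
```

Contact at the expected height, about 6 N more than hanging. Easing off slightly and dwelling so step 1 registers.

Call:
step_arm --motion '[[[0, 0, 0, 0, 0, 0.2, 6], [0, 0, 0, 0, 0, 0.2, 6], [0, 0, 0, 0, 0, 0.2, 6], [0, 0, 0, 0, 0, 0.2, 6]]]'

```text
time_s: 7.72
position: [0.5316, -0.1925, 0.2565]
tcp_rot: [[0.0, -0.997, 0.072], [-0.0, 0.072, 0.997], [-1.0, -0.0, -0.0]]
force: [-1.5, 1.4, 5.3]
opening: 0.135
```

Call:
step_arm --motion '[[[0, 0, 0, 0.5, 0, 0, 6], [0, 0, 0, 1, 0, 0, 6], [0, 0, 0, 1.5, 0, 0, 6], [0, 0, 0, 1.5, 0, 0, 6]]]'

```text
time_s: 8.05
position: [0.5323, -0.1926, 0.2564]
tcp_rot: [[-0.003, -0.997, 0.072], [0.0, 0.072, 0.997], [-1.0, 0.003, 0.0]]
force: [-4.6, 0.4, 6.3]
opening: 0.134
```

Call:
step_arm --motion '[[[0, 0, 0, 0, 0, 0.5, 6], [0, 0, 0, 0, 0, 0.5, 6], [0, 0, 0, 0, 0, 0.5, 6], [0, 0, 0, 0, 0, 0.5, 6]]]'

```text
time_s: 8.38
position: [0.5325, -0.1926, 0.2565]
tcp_rot: [[-0.002, -0.997, 0.072], [0.0, 0.072, 0.997], [-1.0, 0.002, 0.0]]
force: [-5.3, -0.8, 5.5]
opening: 0.135
```

```bash
python3 - <<'E'
from h import *
from rig import bot
s=bot.read_state(); print(s["position"],s["tcp_rot"][2],s["force"])
c2=bot.capture("scene");np.savez("s5.npz",**c2)
cv2.imwrite("pics/s5z.png",cv2.resize(c2["frame"][190:280,215:325,::-1],None,fx=7,fy=6.6))
c=bot.capture("wrist");np.savez("w5.npz",**c); cv2.imwrite("pics/w5.png",c["frame"][:,:,::-1])
E
```

```text
[ 0.5324862  -0.19258525  0.25648305] [-9.99997343e-01  2.29542558e-03  2.10778267e-04] [-5.28582814 -0.78021771  5.51476115]
```

View pics/s5z.png

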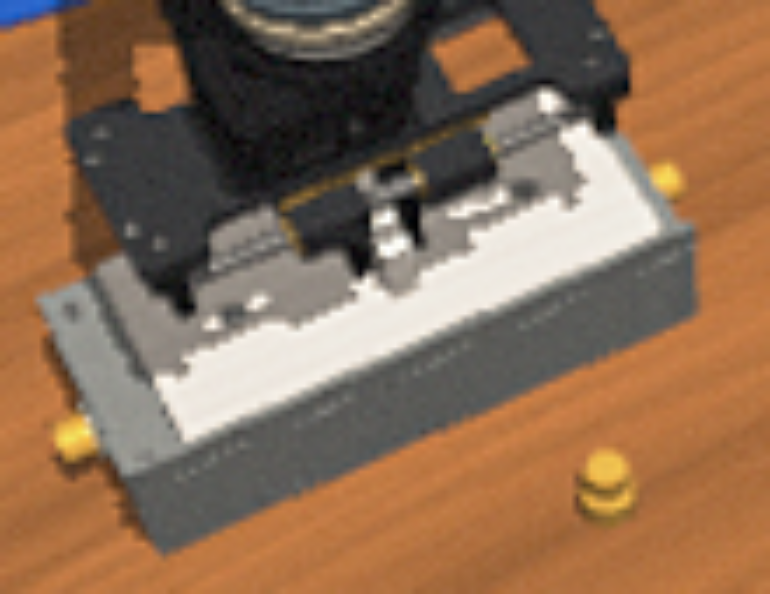

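View pics/w5.png

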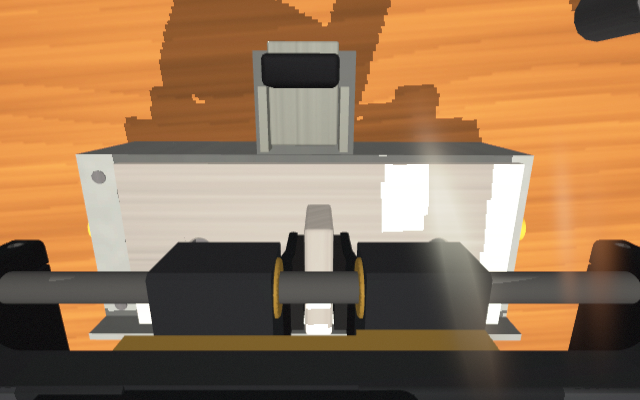

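The wrist view now shows the cover's -x edge at row 163 (columns 115–523) and the box's at row 156 (78–533). Measuring the gap to the lip.

```bash
python3 - <<'E'
from h import *
c=np.load("w5.npz")
cv2.imwrite("pics/w5z.png",cv2.resize(c["frame"][140:190,60:550,::-1],None,fx=1.6,fy=8))
cv2.imwrite("pics/w5y.png",cv2.resize(c["frame"][280:350,80:170,::-1],None,fx=8,fy=8))
b1,b2=ray(c,78,155.5,.06),ray(c,533,156.5,.06); c1,c2=ray(c,115,163.5,.071),ray(c,523.5,163.5,.071)
d=(b2-b1);print(np.linalg.norm(d),np.linalg.norm(c2-c1));d/=np.linalg.norm(d); print(np.degrees(np.arctan2(-d[0],d[1])))
m=(c1+c2)/2-(b1+b2)/2; print("y rel",m@d,"cover x",m@np.array([d[1],-d[0],0])-.005)
E
```

```text
0.23457842876984414 0.19868525639828355
-4.173966115693101
y rel 0.007023577833701452 cover x -0.003077838386944561
```

View pics/w5z.png

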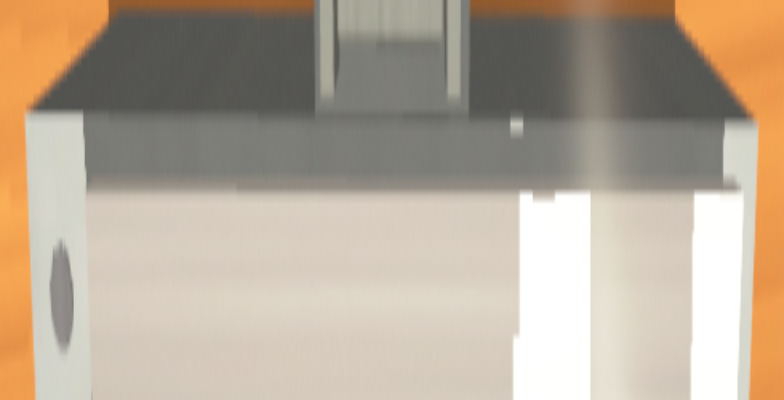

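View pics/w5y.png

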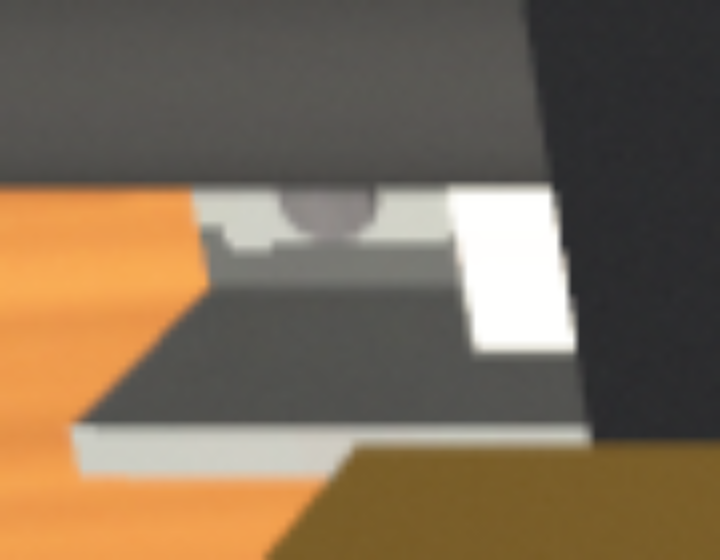

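```bash
python3 - <<'E'
from h import *
c=np.load("w5.npz"); a=np.array([.9974,-.0725,0])
u=145
for v,z in((315.4,.06),(332.9,.076),(323.5,.071)): print(z,ray(c,u,v,z)@a)
E
```

```text
0.06 0.5930126160551543
0.076 0.5929137905183636
0.071 0.5905870607497667
```

Gap to the lip is about 2.4 mm, so the cover is at x ≈ -2 and y ≈ +7 in the box frame. Reducing the down load before moving.

Call:
step_arm --motion '[[[0, 0, 0, 0, 0, 0.4, 6], [0, 0, 0, 0, 0, 0.4, 6], [0, 0, 0, 0, 0, 0.4, 6], [0, 0, 0, 0, 0, 0.4, 6]]]'

```text
time_s: 8.82
position: [0.5335, -0.1926, 0.2566]
tcp_rot: [[0.001, -0.997, 0.073], [-0.0, 0.073, 0.997], [-1.0, -0.001, -0.0]]
force: [-0.7, -0.7, -2.3]
opening: 0.138
```

Call:
step_arm --motion '[[[0, 0, 0, 0.5, 0, 0, 6], [0, 0, 0, 1, 0, 0, 6], [0, 0, 0, 1, 0, 0, 6], [0, 0, 0, 1, 0, 0, 6]]]'

```text
time_s: 9.15
position: [0.5343, -0.1925, 0.2568]
tcp_rot: [[0.0, -0.997, 0.072], [0.0, 0.072, 0.997], [-1.0, -0.0, 0.0]]
force: [0.0, -0.0, -2.6]
opening: 0.131
```

Call:
step_arm --motion '[[[0, 0, 0, 0.5, 0, 0, 6], [0, 0, 0, 0.5, 0, 0, 6], [0, 0, 0, 0.5, 0, 0, 6]]]'

```text
time_s: 9.4
position: [0.5346, -0.1925, 0.2569]
tcp_rot: [[-0.0, -0.997, 0.072], [0.0, 0.072, 0.997], [-1.0, 0.0, 0.0]]
force: [-0.3, 0.7, -3.6]
opening: 0.132
```

Call:
step_arm --motion '[[[0, 0, 0, 0.5, 0, 0, 6], [0, 0, 0, 0.5, 0, 0, 6], [0, 0, 0, 0.5, 0, 0, 6]]]'

```text
time_s: 9.65
position: [0.5348, -0.1925, 0.2569]
tcp_rot: [[-0.001, -0.997, 0.072], [0.0, 0.072, 0.997], [-1.0, 0.001, 0.0]]
force: [-2.0, -0.8, -2.2]
opening: 0.138
```

The lip seems to be touched: Fx is -2 N with no vertical load. Sliding along -y of the box with light contact, first 13 mm of the expected 16–18.

Call:
step_arm --motion '[[[0, 0, 0, -0.1, -1.5, -0.3, 6], [0, 0, 0, -0.2, -3, -0.3, 6], [0, 0, 0, -0.3, -5, -0.3, 6], [0, 0, 0, -0.5, -7, -0.3, 6], [0, 0, 0, -0.6, -9, -0.3, 6], [0, 0, 0, -0.8, -11, -0.3, 6], [0, 0, 0, -0.9, -12.5, -0.3, 6], [0, 0, 0, -0.9, -13, -0.3, 6], [0, 0, 0, -0.9, -13, -0.3, 6], [0, 0, 0, -0.9, -13, -0.3, 6]]]'

```text
time_s: 10.48
position: [0.5339, -0.2056, 0.2566]
tcp_rot: [[-0.001, -0.997, 0.072], [0.0, 0.072, 0.997], [-1.0, 0.001, 0.0]]
force: [-3.0, 2.2, -2.1]
opening: 0.134
```

Call:
step_arm --motion '[[[0, 0, 0, 0, -0.5, -0.3, 6], [0, 0, 0, -0.1, -1, -0.3, 6], [0, 0, 0, -0.1, -1, -0.3, 6], [0, 0, 0, -0.1, -1, -0.3, 6]]]'

```text
time_s: 10.82
position: [0.5339, -0.206, 0.2565]
tcp_rot: [[-0.001, -0.997, 0.072], [0.001, 0.072, 0.997], [-1.0, 0.001, 0.001]]
force: [-3.6, 5.4, -0.7]
opening: 0.134
```

Call:
step_arm --motion '[[[0, 0, 0, 0, -0.5, -0.2, 6], [0, 0, 0, -0.1, -1, -0.2, 6], [0, 0, 0, -0.1, -1, -0.2, 6], [0, 0, 0, -0.1, -1, -0.2, 6]]]'

```text
time_s: 11.15
position: [0.5338, -0.2067, 0.2565]
tcp_rot: [[-0.001, -0.997, 0.072], [0.002, 0.072, 0.997], [-1.0, 0.001, 0.002]]
force: [-2.7, 4.8, 1.9]
opening: 0.134
```

Call:
step_arm --motion '[[[0, 0, 0, -0.1, -0.5, 0, 6], [0, 0, 0, -0.2, -1, 0, 6], [0, 0, 0, -0.2, -1, 0, 6], [0, 0, 0, -0.2, -1, 0, 6]]]'

```text
time_s: 11.48
position: [0.5337, -0.2078, 0.2564]
tcp_rot: [[-0.001, -0.997, 0.072], [0.001, 0.072, 0.997], [-1.0, 0.001, 0.001]]
force: [-3.0, 5.1, 0.8]
opening: 0.133
```

Call:
step_arm --motion '[[[0, 0, 0, -0.1, -0.5, 0, 6], [0, 0, 0, -0.2, -1, 0, 6], [0, 0, 0, -0.2, -1, 0, 6], [0, 0, 0, -0.2, -1, 0, 6]]]'

```text
time_s: 11.82
position: [0.5335, -0.2096, 0.256]
tcp_rot: [[-0.0, -0.997, 0.072], [-0.0, 0.072, 0.997], [-1.0, 0.0, -0.0]]
force: [-4.1, 2.1, -2.6]
opening: 0.135
```

The height dropped and the load vanished at 17 mm of slide, so the holes look to be over the studs. Lowering gently.

Call:
step_arm --motion '[[[0, 0, 0, -0.1, -0.4, -0.5, 6], [0, 0, 0, -0.1, -0.4, -1, 6], [0, 0, 0, -0.1, -0.4, -1, 6]]]'

```text
time_s: 12.07
position: [0.5334, -0.2102, 0.2551]
tcp_rot: [[-0.0, -0.997, 0.072], [-0.0, 0.072, 0.997], [-1.0, 0.0, -0.0]]
force: [-3.4, 0.5, -1.9]
opening: 0.135
```

Call:
step_arm --motion '[[[0, 0, 0, 0, 0, -0.5, 6], [0, 0, 0, 0, 0, -1, 6], [0, 0, 0, 0, 0, -1, 6]]]'

```text
time_s: 12.32
position: [0.5334, -0.2103, 0.2543]
tcp_rot: [[-0.0, -0.997, 0.072], [-0.001, 0.072, 0.997], [-1.0, 0.0, -0.001]]
force: [-5.4, -0.5, -0.7]
opening: 0.138
```

Call:
step_arm --motion '[[[0, 0, 0, -0.5, 0, -0.5, 6], [0, 0, 0, -0.6, 0, -1, 6], [0, 0, 0, -0.6, 0, -1, 6]]]'

```text
time_s: 12.57
position: [0.5331, -0.2102, 0.2533]
tcp_rot: [[0.001, -0.997, 0.072], [-0.001, 0.072, 0.997], [-1.0, -0.001, -0.001]]
force: [-4.0, -0.9, -1.2]
opening: 0.135
```

Call:
step_arm --motion '[[[0, 0, 0, 0, 0, -0.5, 6], [0, 0, 0, 0, 0, -1, 6], [0, 0, 0, 0, 0, -1, 6]]]'

```text
time_s: 12.82
position: [0.5332, -0.2101, 0.2522]
tcp_rot: [[0.001, -0.997, 0.072], [-0.001, 0.072, 0.997], [-1.0, -0.001, -0.0]]
force: [-3.2, -0.2, -2.3]
opening: 0.132
```

Seated should read about 0.2505. Continuing.

Call:
step_arm --motion '[[[0, 0, 0, -0.2, 0, -0.5, 6], [0, 0, 0, -0.2, 0, -1, 6], [0, 0, 0, -0.2, 0, -1, 6]]]'

```text
time_s: 13.07
position: [0.5331, -0.2101, 0.2511]
tcp_rot: [[0.001, -0.997, 0.072], [-0.0, 0.072, 0.997], [-1.0, -0.001, -0.0]]
force: [-1.8, -0.1, -2.8]
opening: 0.135
```

Call:
step_arm --motion '[[[0, 0, 0, -0.2, 0, -0.4, 6], [0, 0, 0, -0.2, 0, -0.7, 6], [0, 0, 0, -0.2, 0, -0.7, 6]]]'

```text
time_s: 13.32
position: [0.533, -0.2101, 0.2506]
tcp_rot: [[0.002, -0.997, 0.072], [-0.001, 0.072, 0.997], [-1.0, -0.002, -0.0]]
force: [0.0, -0.6, -2.4]
opening: 0.136
```

Call:
step_arm --motion '[[[0, 0, 0, 0, 0, -0.3, 6], [0, 0, 0, 0, 0, -0.5, 6], [0, 0, 0, 0, 0, -0.5, 6], [0, 0, 0, 0, 0, -0.5, 6]]]'

```text
time_s: 13.65
position: [0.533, -0.2101, 0.2506]
tcp_rot: [[0.002, -0.997, 0.072], [-0.001, 0.072, 0.997], [-1.0, -0.002, -0.001]]
force: [0.4, 1.0, 3.1]
opening: 0.139
```

```bash
python3 - <<'E'
from h import *
from rig import bot
s=bot.read_state(); print(s["position"],s["tcp_rot"][2],s["force"])
c2=bot.capture("scene");cv2.imwrite("pics/s6z.png",cv2.resize(c2["frame"][190:280,215:325,::-1],None,fx=7,fy=6.6))
c=bot.capture("wrist");np.savez("w6.npz",**c); cv2.imwrite("pics/w6.png",c["frame"][:,:,::-1])
E
```

```text
[ 0.53295688 -0.21006441  0.25060856] [-9.99998121e-01 -1.82923414e-03 -6.42512085e-04] [0.39740727 0.99628164 3.0553263 ]
```

View pics/s6z.png

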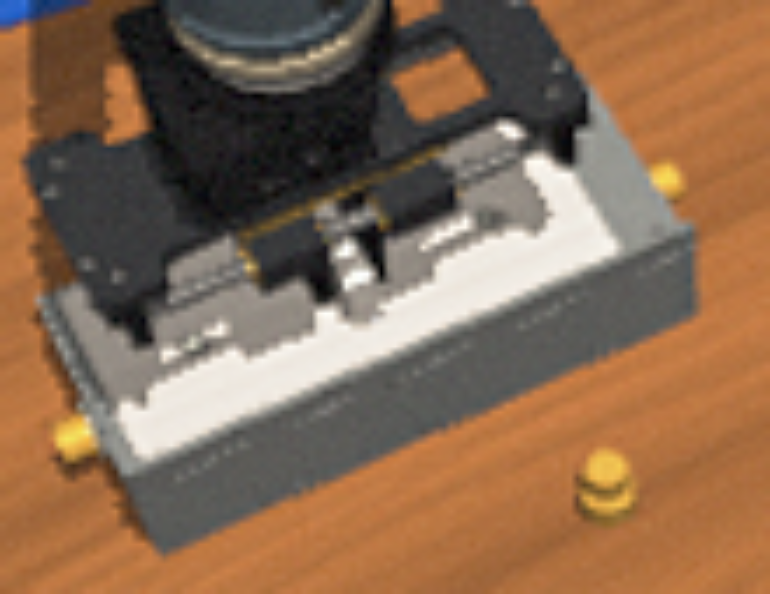

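View pics/w6.png

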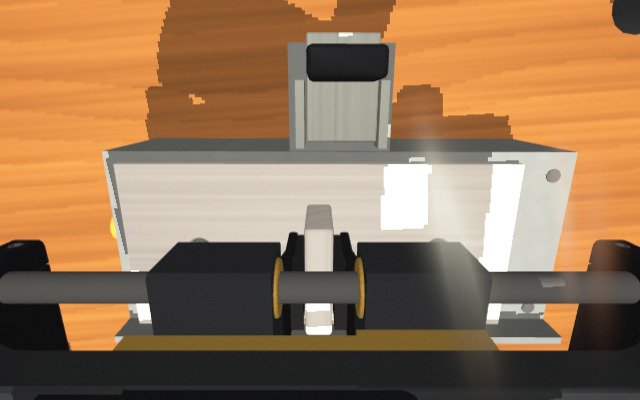

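The cover is seated: TCP z is 60.0 mm above the pick height and the views show it flush. Releasing and lifting.

Call:
step_arm --motion '[[[0, 0, 0, 0, 0, 0.3, 6], [0, 0, 0, 0, 0, 0.3, 12], [0, 0, 0, 0, 0, 0.3, 20], [0, 0, 0, 0, 0, 0.3, 34], [0, 0, 0, 0, 0, 0.3, 34], [0, 0, 0, 0, 0, 0.3, 34], [0, 0, 0, 0, 0, 0.3, 34], [0, 0, 0, 0, 0, 0.3, 34], [0, 0, 0, 0, 0, 0.3, 34], [0, 0, 0, 0, 0, 0.3, 34]]]'

```text
time_s: 14.58
position: [0.5325, -0.21, 0.2503]
tcp_rot: [[-0.0, -0.997, 0.072], [0.0, 0.072, 0.997], [-1.0, 0.0, 0.0]]
force: [0.2, -0.4, -0.8]
opening: 0.387
```

Call:
step_arm --motion '[[[0, 0, 0, 0, 0, 5, 34], [0, 0, 0, 0, 0, 20, 34], [0, 0, 0, 0, 0, 50, 34], [0, 0, 0, 0, 0, 80, 34], [0, 0, 0, 0, 0, 90, 20], [0, 0, 0, -30, 5, 90, 0], [0, 0, 0, -70, 10, 90, 0], [0, 0, 0, -110, 20, 90, 0], [0, 0, 0, -118, 20, 90, 0], [0, 0, 0, -118, 20, 90, 0], [0, 0, 0, -118, 20, 90, 0]]]'

```text
time_s: 15.5
position: [0.4147, -0.1903, 0.3407]
tcp_rot: [[0.002, -0.997, 0.073], [-0.001, 0.073, 0.997], [-1.0, -0.002, -0.001]]
force: [0.9, -0.8, 0.7]
opening: 0.021
```

```bash
python3 - <<'E'
from h import *
from rig import bot
s=bot.read_state(); print(s["position"],s["tcp_rot"].round(3),s["force"],s["opening"])
c2=bot.capture("scene");np.savez("s7.npz",**c2);cv2.imwrite("pics/s7z.png",cv2.resize(c2["frame"][180:280,215:335,::-1],None,fx=6.4,fy=6))
c=bot.capture("wrist");np.savez("w7.npz",**c); cv2.imwrite("pics/w7.png",c["frame"][:,:,::-1])
w=cloud(c2); f=c2["frame"].astype(int)
m=(w[...,0]>.5)&(w[...,0]<.57)&(w[...,1]>-.305)&(w[...,1]<-.12)&(w[...,2]>.055)&(w[...,2]<.075)&(f.min(-1)>110)
P=w[m]; A=np.c_[P[:,:2]-P[:,:2].mean(0),np.ones(len(P))]; print(len(P),np.linalg.lstsq(A,P[:,2],rcond=None)[0],P.mean(0))
E
```

```text
[ 0.41471676 -0.19033347  0.34066071] [[ 0.002 -0.997  0.073]
 [-0.001  0.073  0.997]
 [-1.    -0.002 -0.001]] [ 0.87961911 -0.78997116  0.71464001] 0.020531829649149975
1439 [ 0.00723589 -0.00198919  0.06477083] [ 0.53569318 -0.21396287  0.06477083]
```

View pics/s7z.png

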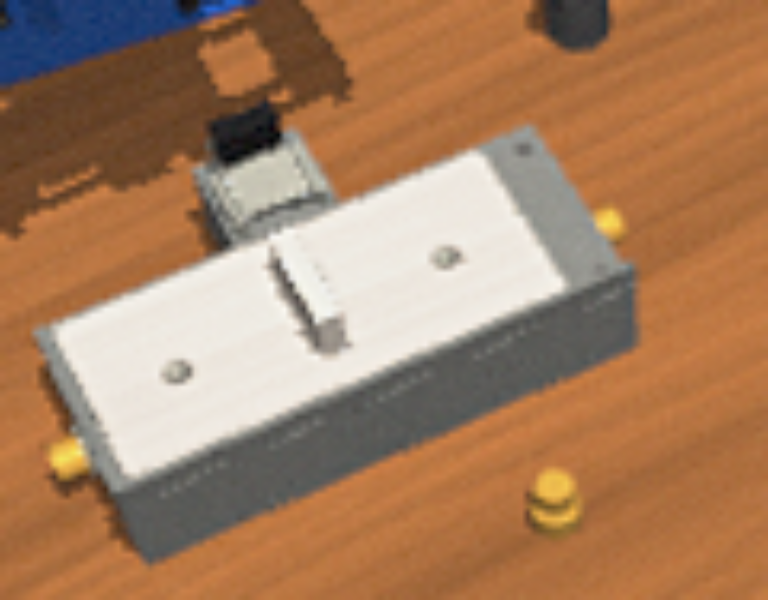

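View pics/w7.png

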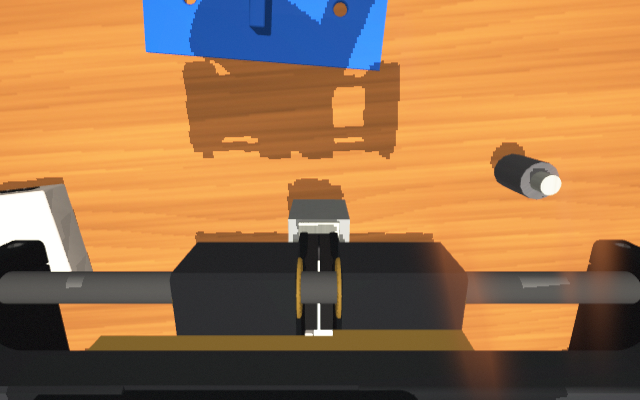

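The scene view shows the cover flush, with stud tips in both holes at zoomed (177,370) and (445,257), and the latch still drawn back at (245,130). Lowering the closed fingers behind the knob.

Call:
step_arm --motion '[[[0, 0, 0, 0, 0, -25, 0], [0, 0, 0, 0, 0, -50, 0], [0, 0, 0, 0, 0, -68, 0], [0, 0, 0, 0, 0, -74, 0], [0, 0, 0, 0, 0, -76, 0], [0, 0, 0, 0, 0, -76, 0], [0, 0, 0, 0, 0, -76, 0]]]'

```text
time_s: 16.18
position: [0.4153, -0.1903, 0.2648]
tcp_rot: [[0.001, -0.997, 0.072], [-0.001, 0.072, 0.997], [-1.0, -0.002, -0.001]]
force: [-0.5, 0.6, -1.6]
opening: 0.008
```

```bash
python3 - <<'E'
from h import *
from rig import bot
s=bot.read_state(); print(s["position"],s["force"],s["opening"])
c2=bot.capture("scene");cv2.imwrite("pics/s8z.png",cv2.resize(c2["frame"][160:260,200:320,::-1],None,fx=6.4,fy=6))
c=bot.capture("wrist"); cv2.imwrite("pics/w8.png",c["frame"][:,:,::-1])
E
```

```text
[ 0.41527278 -0.19032928  0.26482618] [-0.54631333  0.6452035  -1.60159968] 0.008357420764074695
```

View pics/s8z.png

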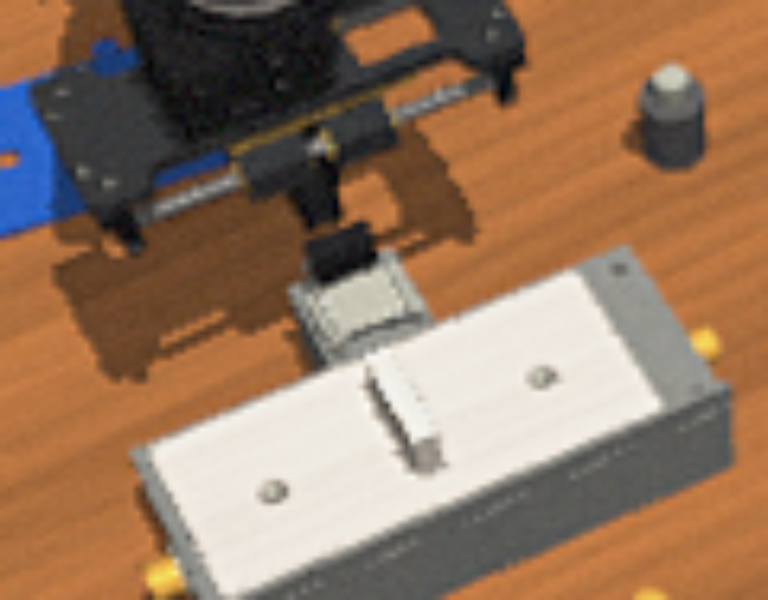

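View pics/w8.png

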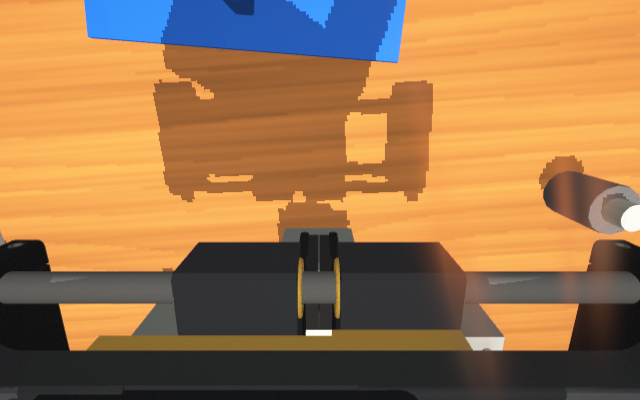

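The fingers are just behind the knob, at (320,200) against (340,250). Pushing along box +x in stages.

Call:
step_arm --motion '[[[0, 0, 0, 4, -0.3, 0, 0], [0, 0, 0, 8, -0.6, 0, 0], [0, 0, 0, 12, -0.9, 0, 0], [0, 0, 0, 15, -1.1, 0, 0], [0, 0, 0, 18, -1.3, 0, 0], [0, 0, 0, 21, -1.5, 0, 0], [0, 0, 0, 24, -1.7, 0, 0]]]'

```text
time_s: 16.87
position: [0.4385, -0.1916, 0.2642]
tcp_rot: [[-0.001, -0.997, 0.072], [0.0, 0.072, 0.997], [-1.0, 0.001, 0.0]]
force: [-2.2, -1.0, 2.0]
opening: 0.005
```

Call:
step_arm --motion '[[[0, 0, 0, 2, -0.2, 0, 0], [0, 0, 0, 4, -0.3, 0, 0], [0, 0, 0, 6, -0.4, 0, 0], [0, 0, 0, 8, -0.6, 0, 0], [0, 0, 0, 10, -0.7, 0, 0], [0, 0, 0, 12, -0.9, 0, 0]]]'

```text
time_s: 17.37
position: [0.4506, -0.1925, 0.2642]
tcp_rot: [[-0.0, -0.997, 0.072], [0.0, 0.072, 0.997], [-1.0, 0.0, 0.0]]
force: [-2.4, 0.1, 1.9]
opening: 0.009
```

Call:
step_arm --motion '[[[0, 0, 0, 1.5, -0.1, 0, 0], [0, 0, 0, 3, -0.2, 0, 0], [0, 0, 0, 4, -0.3, 0, 0], [0, 0, 0, 4, -0.3, 0, 0]]]'

```text
time_s: 17.7
position: [0.4536, -0.1927, 0.2642]
tcp_rot: [[-0.004, -0.997, 0.071], [0.001, 0.071, 0.997], [-1.0, 0.004, 0.001]]
force: [-6.0, -1.7, 4.5]
opening: 0.007
```

Call:
step_arm --motion '[[[0, 0, 0, 1, -0.1, 0, 0], [0, 0, 0, 2, -0.1, 0, 0], [0, 0, 0, 2, -0.1, 0, 0]]]'

```text
time_s: 17.95
position: [0.4543, -0.1927, 0.2642]
tcp_rot: [[-0.008, -0.997, 0.07], [0.002, 0.07, 0.998], [-1.0, 0.008, 0.001]]
force: [-10.2, -4.1, 6.4]
opening: 0.005
```

Force rose to 10 N, which is probably the end stop. Backing off to check the latch travel.

Call:
step_arm --motion '[[[0, 0, 0, -4, 0.3, 0, 0], [0, 0, 0, -10, 0.7, 0, 0], [0, 0, 0, -10, 0.7, 20, 0], [0, 0, 0, -10, 0.7, 60, 0], [0, 0, 0, -40, 0.7, 100, 0], [0, 0, 0, -75, 0.7, 100, 0], [0, 0, 0, -75, 0.7, 100, 0]]]'

```text
time_s: 18.53
position: [0.3773, -0.1904, 0.3657]
tcp_rot: [[-0.002, -0.997, 0.073], [0.001, 0.073, 0.997], [-1.0, 0.002, 0.001]]
force: [-1.6, 0.6, -0.5]
opening: 0.001
```

```bash
python3 - <<'E'
from h import *
from rig import bot
s=bot.read_state(); print(s["position"],s["force"],s["opening"])
c2=bot.capture("scene");np.savez("s9.npz",**c2);cv2.imwrite("pics/s9z.png",cv2.resize(c2["frame"][180:280,215:335,::-1],None,fx=6.4,fy=6))
cv2.imwrite("pics/s9.png",c2["frame"][:,:,::-1])
c=bot.capture("top"); np.savez("t9.npz",**c); cv2.imwrite("pics/t9.png",cv2.resize(c["frame"][170:240,325:425,::-1],None,fx=8,fy=8,interpolation=cv2.INTER_CUBIC))
s0=np.load("s7.npz")
for nm,cc in(("before",s0),("after",c2)):
    w=cloud(cc); a=np.array([.9974,-.0725]); m=(cc["frame"].max(-1)<45)&(w[...,2]>.072)&(w[...,2]<.11)&(w[...,0]>.40)&(w[...,0]<.5)&(w[...,1]>-.24)&(w[...,1]<-.15)
    P=w[m]; print(nm,len(P),P.mean(0), (P[:,:2]@a).mean())
E
```

```text
[ 0.37725546 -0.19039263  0.3657467 ] [-1.62708865  0.57985239 -0.52021981] 0.0010564375506926886
before 66 [ 0.44963513 -0.19615224  0.09071978] 0.46268711781354893
after 65 [ 0.47344814 -0.19723266  0.09083333] 0.4865165468045223
```

View pics/s9z.png

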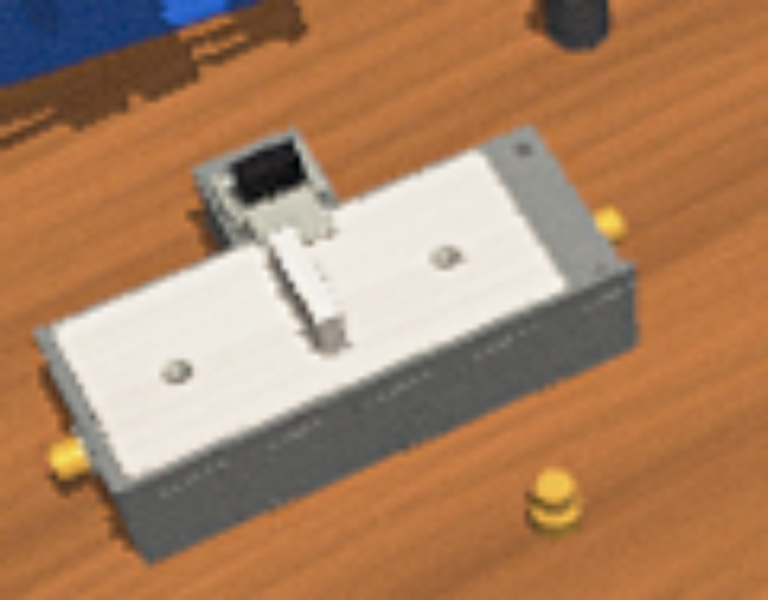

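View pics/t9.png

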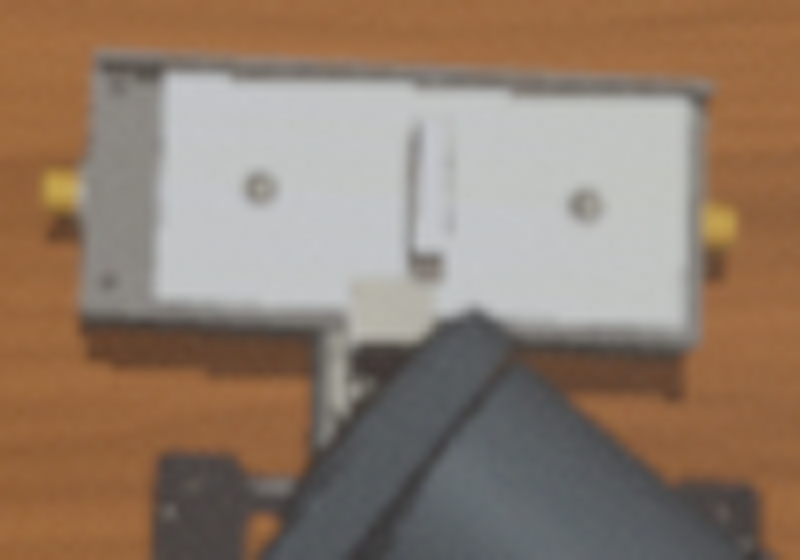

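The knob advanced about 23.8 mm by depth; home is 26 and the requirement is 22. I'll push once more for margin, with the fingers 3 mm higher, to confirm it is against its stop.

Call:
step_arm --motion '[[[0, 0, 0, 20, -1, 0, 0], [0, 0, 0, 40, -1, -20, 0], [0, 0, 0, 50, -1, -50, 0], [0, 0, 0, 55, -1.5, -80, 0], [0, 0, 0, 60, -1.5, -95, 0], [0, 0, 0, 65, -2, -98, 0], [0, 0, 0, 69, -2, -98, 0], [0, 0, 0, 72, -2, -98, 0], [0, 0, 0, 74, -2, -98, 0], [0, 0, 0, 75, -2, -98, 0], [0, 0, 0, 75, -2, -98, 0]]]'

```text
time_s: 19.55
position: [0.4543, -0.1938, 0.2662]
tcp_rot: [[-0.008, -0.997, 0.07], [0.002, 0.07, 0.998], [-1.0, 0.008, 0.002]]
force: [-7.6, -3.3, -4.9]
opening: 0.005
```

Call:
step_arm --motion '[[[0, 0, 0, 1, -0.1, 0, 0], [0, 0, 0, 2, -0.1, 0, 0], [0, 0, 0, 2, -0.1, 0, 0], [0, 0, 0, 2, -0.1, 0, 0]]]'

```text
time_s: 19.88
position: [0.4551, -0.1938, 0.2663]
tcp_rot: [[-0.011, -0.997, 0.07], [0.003, 0.07, 0.998], [-1.0, 0.011, 0.002]]
force: [-13.2, -5.5, -2.2]
opening: 0.006
```

Call:
step_arm --motion '[[[0, 0, 0, 1, -0.1, 0, 0], [0, 0, 0, 2, -0.1, 0, 0], [0, 0, 0, 2, -0.1, 0, 0], [0, 0, 0, 2, -0.1, 0, 0]]]'

```text
time_s: 20.22
position: [0.4558, -0.1939, 0.2663]
tcp_rot: [[-0.015, -0.998, 0.069], [0.004, 0.069, 0.998], [-1.0, 0.015, 0.002]]
force: [-16.7, -7.1, 0.5]
opening: 0.004
```

At 17 N the fingertip doesn't advance (the tool only tilts), so the latch is at its stop. Retreating clear.

Call:
step_arm --motion '[[[0, 0, 0, -5, 0.3, 0, 0], [0, 0, 0, -12, 0.7, 0, 0], [0, 0, 0, -14, 0.7, 20, 0], [0, 0, 0, -20, 0.7, 60, 0], [0, 0, 0, -35, 20, 100, 0], [0, 0, 0, -50, 60, 130, 0], [0, 0, 0, -50, 100, 140, 0], [0, 0, 0, -50, 140, 140, 0], [0, 0, 0, -50, 180, 140, 0], [0, 0, 0, -50, 200, 140, 0], [0, 0, 0, -50, 200, 140, 0], [0, 0, 0, -50, 200, 140, 0]]]'

```text
time_s: 21.22
position: [0.4104, 0.0069, 0.4076]
tcp_rot: [[0.004, -0.998, 0.068], [-0.001, 0.068, 0.998], [-1.0, -0.004, -0.001]]
force: [-0.5, -0.8, -0.6]
opening: 0.008
```

```bash
python3 - <<'E'
from h import *
from rig import bot
s=bot.read_state(); print(s["position"],s["force"],s["time_s"])
c2=bot.capture("scene");np.savez("s10.npz",**c2);cv2.imwrite("pics/s10.png",c2["frame"][:,:,::-1])
c=bot.capture("top"); cv2.imwrite("pics/t10.png",np.hstack([cv2.resize(c["frame"][170:240,325:425,::-1],None,fx=5,fy=5)]))
for f in("s0","s7","s9","s10"):
    cc=np.load("scene0.npz" if f=="s0" else f+".npz")
    w=cloud(cc); a=np.array([.9974,-.0725]); m=(cc["frame"].max(-1)<45)&(w[...,2]>.072)&(w[...,2]<.11)&(w[...,0]>.40)&(w[...,0]<.5)&(w[...,1]>-.24)&(w[...,1]<-.15)
    P=w[m]; print(f,len(P),(P[:,:2]@a).mean().round(4),np.median(P[:,:2]@a).round(4))
w=cloud(c2); fr=c2["frame"]
m=(w[...,0]>.5)&(w[...,0]<.57)&(w[...,1]>-.305)&(w[...,1]<-.12)&(w[...,2]>.055)&(w[...,2]<.075)&(fr.min(-1)>110)
P=w[m]; A=np.c_[P[:,:2]-P[:,:2].mean(0),np.ones(len(P))]; print(len(P),np.linalg.lstsq(A,P[:,2],rcond=None)[0])
E
```

```text
[0.41044531 0.0069396  0.40761426] [-0.49472122 -0.83832779 -0.57699898] 21.2167
s0 65 0.4629 0.4638
s7 66 0.4627 0.4635
s9 65 0.4865 0.4878
s10 66 0.4867 0.4876
1445 [-0.00069848 -0.00242423  0.0646548 ]
```

View pics/s10.png

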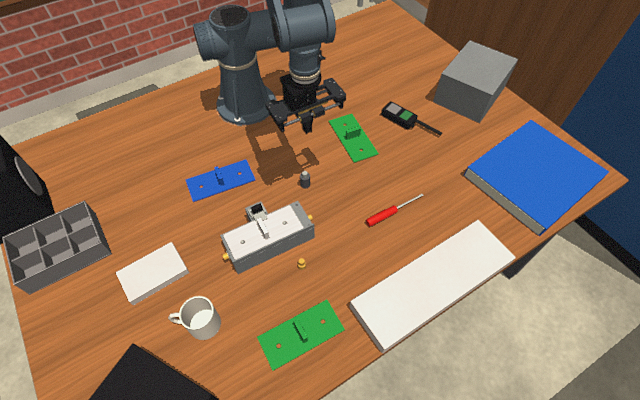

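View pics/t10.png

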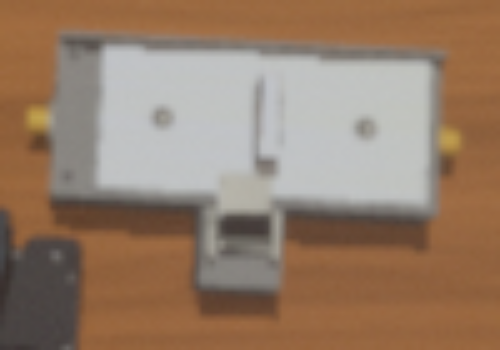

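```bash
python3 -c "
from rig import bot
print(bot.hand_in())"
```

```text
the job is handed in; nothing more can be done
None
```

The cover is back on the filter box, seated flush over both studs, and the latch is pushed home. I handed the job in at about 21 s and got no verdict back.

- **Setting down and sliding:** I set the cover on the stud tops about 17 mm to one side. Then I moved it against the lip and slid it until it dropped over the studs. The drop from its place on the stud tops to the rim was about 6 mm, as expected. The wrist reading stayed under about 10 N throughout.
- **Latch:** After letting go, I pushed the knob with closed fingers. It moved with about 2 N of resistance, then stopped. A second push at about 17 N did not move it further.
- **Last checks:** Both studs show through the holes, and the cover's top is level at 65 mm above the bench. The robot is clear, and the bystanders look unmoved in the pictures; I did not measure them.

**Small disagreements:**
- The camera depth shows 24 mm of latch travel, not the nominal 26. It is against its stop and above the required 22, so either the depth reading or the starting position is about 2 mm off.
- The wrist camera and the fixed cameras disagreed by 1 to 2 mm on positions. I settled that by feeling for contact with the lip and the studs.

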